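Shim the rocking record player

TASK

The record player rocks because the foot at its far left corner (seen from the robot), beside the tapered wooden wedge, is too short. With your fingertips, push the wedge along the table, thin end first, under that foot until the player stands level with its other three feet all on the table and no longer rocks, then let go. Only push: do not lift the wedge or the player, do not shove the player across the table, and leave the other things where they are.

Things in the scene. Friction and masses are not known exactly. Their poses are not given: they have to be found in the camera images.
- player: record player: wooden plinth 280 (its x) x 320 mm (its y), from 24 to 68 mm above its feet, platter and tonearm up to 100 mm. About 2.6 kg, loose. Origin: middle of the plane of the full-length feet's undersides, z up when level. Four metal dome feet (12 mm radius) at (+-115, +-135) mm in x, y; the one at (+115, +135) is 9 mm short, so it leans about 0.05 rad onto that foot.
- short_foot (a point): lowest point of the short foot (player's +x, +y corner, 25 mm in from the plinth's edges); axes as the player's. It must be raised to about 9 mm above the table. It bears a few newtons, up to about 15 N if the wedge is driven on past level.
- foot_diagonal (a point): lowest point of the full-length foot diagonally opposite (player's -x, -y corner): about 9 mm up at the start, on the table (z = 0) when the player is level.
- foot_right (a point): lowest point of the full-length foot at the player's +x, -y corner; stands on the table.
- foot_near (a point): lowest point of the full-length foot at the player's -x, +y corner; stands on the table.
- shim: wooden wedge 120 (its x) x 46 mm (its y), loose on the table at the player's +y side, thin end (+x) roughly towards the short foot (within 0.5 rad, tip 15 to 45 mm short of it). Origin: centre of its underside. Top slopes from 2 mm high at x = +60 to 20 mm at the upright thick end x = -60: 9 mm thick at x = +13. Friction about 0.6; it stays wedged when let go.
- block: a straight wooden block, the same thickness all along (not the wedge), 110 x 42 x 18 mm; origin at the centre of its underside. A bystander.
- cases: a stack of flat plastic disc cases, 85 x 75 x 48 mm; origin at the centre of its underside. A bystander.
- driver: a screwdriver 170 mm long lying on the table, wooden handle. A bystander.
- mug: a white mug, 80 mm wide, 90 mm tall; origin at the centre of its underside. A bystander.
- radio: a small white pocket radio, 50 x 120 x 75 mm; origin at the centre of its underside. A bystander.
- carton: a cardboard carton, 90 x 140 x 40 mm; origin at the centre of its underside. A bystander.
Mind the look-alikes: they are no part of the job. Leave any green or pink look-alike of the shim alone.

How it is judged:
At the end, for the whole second after the job is handed in: The three full-length feet are within 1.5 mm of the table, the player is level within 0.011 rad and rests with the short foot on the wedge (more than 0.7 N), the wedge lies flat on the table, the player is within 30 mm of where it stood, and all is at rest (height (world z) of each of foot_diagonal, foot_right, foot_near below 0.0015 m and angle between player's own z axis and vertical below 0.011 rad and contact force between player and shim above 0.7 N and angle between shim's own z axis and vertical below 0.05 rad and height (world z) of shim below 0.004 m and distance of player from where it was at the start of the episode below 0.03 m and linear speed of each of player, shim below 0.01 m/s); the robot touches nothing.
It fails at once if the wedge was lifted or tipped up (height (world z) of shim above 0.012 m or angle between shim's own z axis and vertical above 0.2 rad).
It fails at once if the player was lifted (height (world z) of player above 0.015 m or angle between player's own z axis and vertical above 0.12 rad).
It fails at once if the player was shoved more than 40 mm across the table (distance of player from where it was at the start of the episode above 0.04 m).
It fails at once if another thing was moved more than 30 mm (distance of any of block, cases, driver, mug, radio, carton from where it was at the start of the episode above 0.03 m).
It also fails if it takes over 64 s, if anything falls off the work surface, if the arm or the gripper's body presses on something with over 40 N, if the wrist force passes 120 N, or if a joint passes its speed limit or range.

ROBOT

A 6-joint arm with a two-finger parallel gripper is mounted at the origin on the work surface. World frame = base frame: x ahead of the robot, y to its left, z up, the work surface at z = 0. Lengths are in m, angles in rad, forces in N, time in s.
With the tool pointing down it reaches from about 0.25 to 0.725 m from the base axis. Payload 4 kg.
Tool frame: the origin (TCP) lies at the very end of the fingers, on their centre line; the grasp point (between the pads) lies 19 mm behind it; z points along the fingers, y is the direction in which the jaws open and shut (so a half turn about z gives the same grasp; the last joint's range is limited). The gripper opens to 85 mm and grips with 20 to 120 N. Pads are 22 mm wide; open, the fingers measure 114 mm over their backs; the gripper's body (76 mm by 85 mm) begins 54 mm behind the grasp point. The pads swing forward as they close: fully open they stand 13 mm farther back than shut.
Start: joints at [-1.104, 0.241, 0.005, 1.335, 0, 1.571], TCP at [0.225, -0.447, 0.231] pointing down, gripper open.
Joint ranges: [-2.72, 2.72], [-1.05, 1.87], [-1.09, 1.28], [-1.99, 2.15], [-1.42, 1.44], [-3.14, 3.14]. Speed limits (rad/s): [2.79, 2.79, 3.14, 3.14, 3.14, 3.14].

INTERFACE

Orientations are given as a unit quaternion [x, y, z, w].
In Python, from workcell import bot gives the robot as it stands.
- The arm moves only by the shell command python3 -m crank 'ROWS'. ROWS is JSON, a list that holds one entry, the list of rows, each a list of 5 numbers: the shift along the tool's x, y, z in mm, then the turn about the tool's z in degrees, then the closure in counts, from 0 (fully open) to 255 (shut). In form: [[[tx, ty, tz, turn, grip], ...]]. A call has 1 to 12 rows; each row shifts and turns the pose as measured when the row begins, along the tool's axes as they then stand; what a row does not reach is not made up. A row lasts 1/8 s, in which the tool goes at most 62.5 mm and 10.7 degrees, less where a joint would pass 70% of its speed; a pose out of reach is approached as far as the arm can. A call is refused whole if a number of a shift passes 62.5 or a number of a turn 10.7, either way. A call with a gripper value outside its range is refused whole. The fingers move at their own pace and stop on an object; the grip force is fixed at half the most. Time passes only in rows, so rows that do not move let the fingers close. It gives the time, the measured TCP pose, the force and the opening at its end, in the units of the state.
- bot.get_obs(): the state, without advancing time (a new reading comes with each control period).
- bot.camera(name): name is "scene" or "top" or "wrist"; returns a dict with "img" (384x512x3 uint8, blue, green, red), "depth" (384x512 float32, m along the optical axis (not along the pixel's ray), 0 where there is no reading), "fx", "fy", "cx", "cy" (pixels), "R" (3x3) and "t" (3): a world point X has camera coordinates R X + t; the wrist camera has in their place "T_tool_cam" (4x4, takes a point from camera to tool coordinates, whose origin is the TCP and whose axes are the flange's). Camera axes: x right, y down, z forward; pixel columns grow to the right and rows downward; lengths in m; the calibration is good to about 2 mm. A picture is of the moment at which its call begins: read the wrist's pose just before it.
- bot.job_done(): hands the job in, once; it reports no verdict.
The state is a dict: "clock": time; "joint_pos": joint angles; "joint_vel": joint speeds; "tau": joint torques, N m; "eef_pos": TCP position; "tool_rot": TCP orientation; "ft_force": force on the tool from outside, world axes, zero at the start; "ft_torque": the same for the moment, N m; "grip_width": finger opening in m.
Only numpy, scipy, OpenCV 4.12 (cv2) and the standard library are available. Lean on these libraries where they do the work, as an engineer would, in place of code of your own. Each camera call takes 0.05 s, during which the arm holds its last target.

## Working session

There is one attempt and no reset: what is moved stays moved. The work goes in short steps, Python scripts to look and compute and a shell command to move; the robot and the scene stay as the last step left them, time stands still between calls to the robot, and variables do not carry over. Pictures are saved under pics/ and viewed, and the job is handed in when it is done.

```bash
ls; mkdir -p pics
python3 - <<'E'
from workcell import bot
import cv2,numpy as np
o=bot.get_obs();print(o)
for n in ("scene","top"):
    c=bot.camera(n);cv2.imwrite(f"pics/{n}0.png",c["img"]);np.savez(f"{n}0.npz",**c)
    print(n,c["fx"],c["cx"],c["cy"],c["R"],c["t"])
E
```

```text
pics
{'clock': 0.0, 'joint_pos': array([-1.10401028e+00,  2.41439956e-01,  3.69425132e-03,  1.33520105e+00,
       -1.95080311e-05,  1.57080730e+00]), 'joint_vel': array([-1.56618669e-03,  4.37757202e-06,  7.41581984e-04, -1.11145400e-03,
        7.79600501e-04,  2.31394353e-04]), 'tau': array([ 7.53433997e-04, -3.72318578e+01,  2.52408582e+01,  1.68231520e-02,
        1.59944721e-04,  8.95713413e-06]), 'eef_pos': array([ 0.22471243, -0.44593377,  0.23038806]), 'tool_rot': array([ 9.72887963e-01,  2.31274416e-01, -2.58170154e-04, -1.04380261e-03]), 'ft_force': array([-0.24233499, -0.2956338 ,  0.58129208]), 'ft_torque': array([ 0.03479496,  0.00654346, -0.07470262]), 'grip_width': 0.08524547054467821}
scene 454.47415416965185 261.5880305800106 187.59240741886308 [[-0.86649525  0.49891876 -0.01631123]
 [ 0.40441149  0.68245464 -0.60885714]
 [-0.29263858 -0.53416827 -0.79311218]] [ 0.47934663 -0.19025142  1.89253746]
top 361.3822361804828 261.3068199781019 189.2566946431302 [[ 0.0181472  -0.99957858  0.02265689]
 [-0.9874979  -0.02146754 -0.15616352]
 [ 0.15658409 -0.0195397  -0.98747133]] [-0.03806565  0.56951836  1.11953747]
```

View pics/scene0.png

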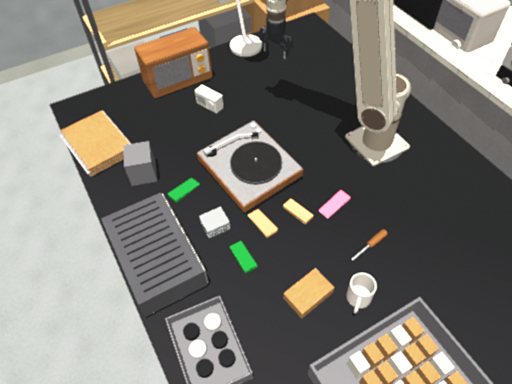

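View pics/top0.png

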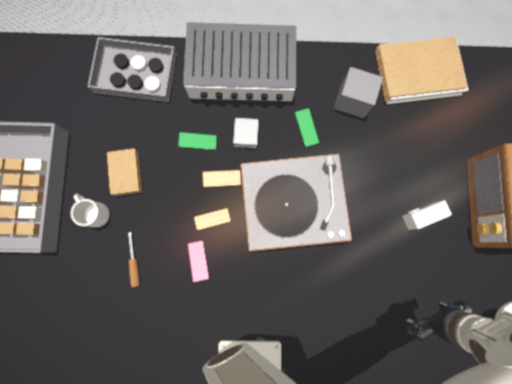

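```bash
cat > h.py <<'E'
import numpy as np,cv2
def pts(c):
    d=c["depth"];v,u=np.mgrid[:d.shape[0],:d.shape[1]]
    P=np.stack([(u-c["cx"])/c["fx"]*d,(v-c["cy"])/c["fy"]*d,d],-1)
    return (P-c["t"])@c["R"]   # R^T (P-t)
def ray(c,u,v,z):
    r=c["R"].T@np.array([(u-c["cx"])/c["fx"],(v-c["cy"])/c["fy"],1]);o=-c["R"].T@c["t"]
    return o+r*(z-o[2])/r[2]
E
python3 - <<'E'
import numpy as np,cv2
from h import *
for n,box in (("top",(170,360,100,300)),("scene",(180,330,110,270))):
    c=dict(np.load(f"{n}0.npz"));P=pts(c)
    x0,x1,y0,y1=box
    cv2.imwrite(f"pics/{n}crop.png",cv2.resize(c["img"][y0:y1,x0:x1],None,fx=3,fy=3,interpolation=cv2.INTER_CUBIC))
    hsv=cv2.cvtColor(c["img"],cv2.COLOR_BGR2HSV)
    m=cv2.inRange(hsv,(12,60,150),(28,255,255))
    k,L,S,C=cv2.connectedComponentsWithStats(m)
    for i in range(1,k):
        if 100<S[i,4]<900:
            q=P[L==i]; print(n,S[i],C[i],np.median(q,0).round(3),q[:,2].min().round(4),q[:,2].max().round(4))
            if n=="top" and S[i,0]>180:
                A=np.c_[q[:,:2]-q[:,:2].mean(0),np.ones(len(q))];
                cf=np.linalg.lstsq(A,q[:,2],rcond=None)[0];print(" slope",cf)
            r=cv2.minAreaRect(np.argwhere(L==i)[:,::-1].astype(np.float32))
            b=cv2.boxPoints(r);print(b.round(1).tolist());print([ray(c,*p,0.01)[:2].round(3).tolist() for p in b])
E
```

```text
top [505 144   7  71 318] [508.9591195  171.76100629] [ 0.62  -0.732  0.197] 0.1897 1.1953
 slope [0.07117921 1.38672165 0.20325938]
[[505.0, 144.0], [511.0, 144.0], [511.0, 214.0], [505.0, 214.0]]
[[0.752, -0.864], [0.752, -0.885], [0.51, -0.863], [0.51, -0.842]]
top [  4 158  19  12 202] [ 12.64851485 163.77227723] [0.628 0.751 0.078] 0.0051 0.0858
[[4.0, 158.0], [22.0, 158.0], [22.0, 169.0], [4.0, 169.0]]
[[0.662, 0.827], [0.663, 0.768], [0.626, 0.764], [0.625, 0.822]]
top [202 163  41  24 267] [224.0411985  177.56554307] [0.611 0.093 0.004] -0.0056 1.1953
 slope [-3.22633071 -0.51941316  0.02556015]
[[201.39999389648438, 165.0], [242.0, 163.0], [243.10000610351562, 184.89999389648438], [202.5, 187.0]]
[[0.653, 0.174], [0.664, 0.039], [0.589, 0.033], [0.579, 0.168]]
top [  2 173  19  13 230] [ 10.8826087 179.       ] [0.58  0.753 0.078] 0.0037 1.1953
[[2.0, 173.0], [20.0, 173.0], [20.0, 185.0], [2.0, 185.0]]
[[0.611, 0.827], [0.613, 0.769], [0.573, 0.764], [0.571, 0.822]]
top [ 21 174  19  13 223] [ 30.4529148  179.80269058] [0.579 0.691 0.078] 0.0035 0.0827
[[21.0, 174.0], [39.0,
[... 5841 characters left out ...]
98779296875, 382.3999938964844], [372.1000061035156, 390.3999938964844]]
[[0.631, 0.715], [0.59, 0.712], [0.588, 0.76], [0.628, 0.762]]
scene [405 370  21  14 180] [414.23888889 377.86111111] [0.528 0.8   0.077] 0.0037 0.0842
[[404.20001220703125, 376.20001220703125], [415.5, 368.70001220703125], [425.0, 383.0], [413.70001220703125, 390.5]]
[[0.524, 0.777], [0.482, 0.778], [0.485, 0.822], [0.527, 0.821]]
scene [447 371  21  13 164] [456.59756098 378.22560976] [0.428 0.859 0.077] 0.0023 1.393
[[446.70001220703125, 377.1000061035156], [456.20001220703125, 369.20001220703125], [467.3999938964844, 382.70001220703125], [458.0, 390.5]]
[[0.42, 0.841], [0.381, 0.838], [0.38, 0.882], [0.419, 0.884]]
```

View pics/topcrop.png

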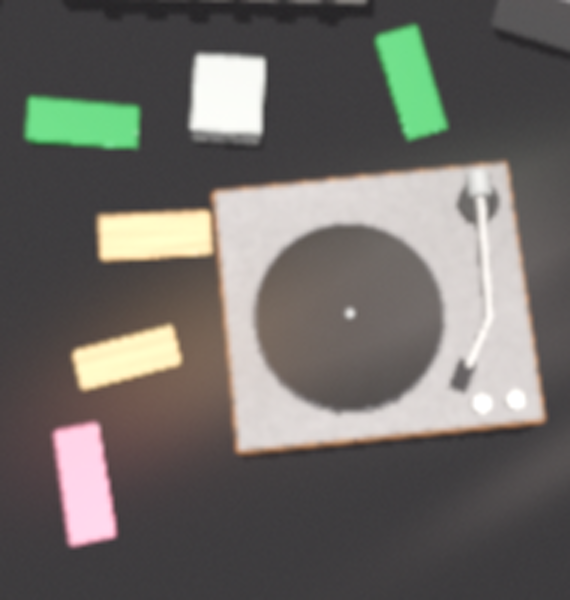

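View pics/scenecrop.png

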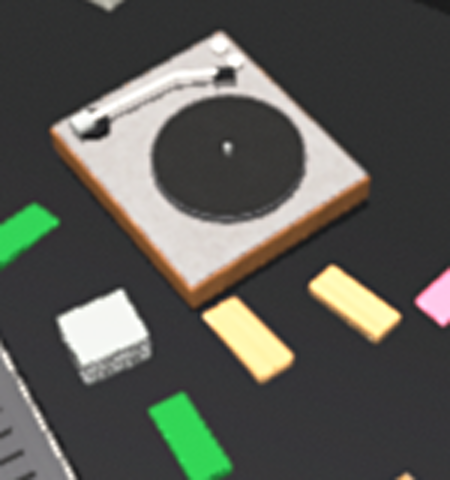

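Run:
```python
import numpy as np,cv2
from h import *
for n in ("top","scene"):
    c=dict(np.load(f"{n}0.npz"));P=pts(c)
    hsv=cv2.cvtColor(c["img"],cv2.COLOR_BGR2HSV)
    m=cv2.inRange(hsv,(12,50,100),(32,255,255))>0
    X=P[...,0];Y=P[...,1];Z=P[...,2]
    for nm,(xa,xb,ya,yb) in dict(shim=(.57,.66,.02,.2),block=(.43,.52,.05,.21)).items():
        g=m&(X>xa)&(X<xb)&(Y>ya)&(Y<yb)&(abs(Z)<.03)
        q=P[g]; A=np.c_[q[:,:2]-q[:,:2].mean(0),np.ones(len(q))]
        cf=np.linalg.lstsq(A,q[:,2],rcond=None)[0]; print(n,nm,len(q),q.mean(0).round(4),"slope",cf.round(4), "res",(q[:,2]-A@cf).std().round(4))
        r=cv2.minAreaRect(q[:,:2].astype(np.float32)*1000);print(r)
    # player top: grey/plinth z .04-.075
    g=(X>.35)&(X<.8)&(Y>-.35)&(Y<.1)&(Z>.05)&(Z<.077)
    q=P[g];A=np.c_[q[:,:2]-q[:,:2].mean(0),np.ones(len(q))]
    for _ in range(3):
        cf=np.linalg.lstsq(A,q[:,2],rcond=None)[0];k=abs(q[:,2]-A@cf)<.004;q=q[k];A=A[k]
    print(n,"player",len(q),q.mean(0),cf,cv2.minAreaRect(q[:,:2].astype(np.float32)*1000))
    print("  table z",np.median(P[(X>.45)&(X<.6)&(Y>.22)&(Y<.3)],0))
    g=(X>.66)&(X<.8)&(Y>.0)&(Y<.15)&(Z>.035)&(Z<.06);q=P[g];print("cases",len(q),q.mean(0),cv2.minAreaRect(q[:,:2].astype(np.float32)*1000))
```

```text
top shim 675 [0.6114 0.1048 0.0082] slope [-0.059   0.0943  0.0082] res 0.0058
((611.72607421875, 105.2886962890625), (88.67716979980469, 134.33511352539062), 2.5082762241363525)
top block 741 [0.479  0.1197 0.0107] slope [-0.1205  0.0479  0.0107] res 0.0083
((479.4820556640625, 122.20985412597656), (72.8757553100586, 147.7886505126953), 5.866140842437744)
top player 4443 [ 0.53884464 -0.13115733  0.06864914] [-0.03206991 -0.0349653   0.0685298 ] ((602.810791015625, -117.3587646484375), (425.1143798828125, 332.3197937011719), 6.873511791229248)
  table z [5.24693017e-01 2.60030814e-01 2.11342857e-04]
cases 488 [0.75746309 0.03249073 0.04704508] ((758.9343872070312, 32.87696075439453), (66.34355926513672, 79.65851593017578), 89.50074005126953)
scene shim 487 [0.6123 0.1039 0.0093] slope [0.0336 0.0446 0.0093] res 0.0078
((613.7779541015625, 97.53514862060547), (143.87513732910156, 81.48421478271484), 89.93632507324219)
scene block 401 [0.4765 0.1324 0.0137] slope [0.0599 0.0261 0.0137] res 0.0072
((471.3306884765625, 124.92259979248047), (60.5289306640625, 123.2802505493164), 14.970948219299316)
scene player 1974 [ 0.55714885 -0.10875196  0.06673074] [-0.03410439 -0.03650559  0.06625774] ((602.7213134765625, -117.23988342285156), (418.9544372558594, 334.0856628417969), 7.0857625007629395)
  table z [ 5.25676272e-01  2.60179837e-01 -2.43462945e-04]
cases 371 [0.76162968 0.03603359 0.04642472] ((760.8709106445312, 34.77619552612305), (69.31678009033203, 77.294921875), 89.43677520751953)
```

Run:
```python
import numpy as np,cv2
from h import *
boxes=dict(top=dict(shim=(195,150,255,200),player=(225,140,365,265),cases=(225,110,268,155),greenL=(170,125,225,155)),scene=dict(shim=(240,200,290,245),player=(190,115,310,220)))
for n in ("top","scene"):
    c=dict(np.load(f"{n}0.npz"));K=8
    for nm,(x0,y0,x1,y1) in boxes[n].items():
        im=cv2.resize(c["img"][y0:y1,x0:x1],None,fx=K,fy=K,interpolation=cv2.INTER_CUBIC)
        h=cv2.cvtColor(im,cv2.COLOR_BGR2HSV)
        if nm=="shim": m=cv2.inRange(h,(14,50,120),(35,255,255))
        elif nm=="player": m=cv2.inRange(h,(0,0,125),(180,60,255))
        elif nm=="greenL": m=cv2.inRange(h,(45,80,90),(80,255,255))
        else: m=cv2.inRange(h,(0,0,110),(180,60,255))
        m=cv2.morphologyEx(m,cv2.MORPH_OPEN,np.ones((13,13)))
        cs,_=cv2.findContours(m,0,2);ct=cv2.convexHull(max(cs,key=cv2.contourArea))
        e=cv2.approxPolyN(ct,4,None,-1,True).reshape(-1,2) if nm!="x" else 0
        cv2.polylines(im,[e.astype(np.int32)],True,(0,0,255),1);cv2.imwrite(f"pics/{n}_{nm}.png",im[:600,:800])
        p=(e+.5)/K-.5+[x0,y0]
        zs=dict(shim=[.01]*4,player=[.066]*4,cases=[.048]*4,greenL=[.01]*4)[nm]
        w=np.array([ray(c,*q,z) for q,z in zip(p,zs)])
        if nm=="shim":
            w=np.array([ray(c,*q,.02 if a[1]>.1 else .002) for q,a in zip(p,w)])
        if nm=="player":
            # tilted plane: z = .0675ish: offset from slope
            for _ in range(5):
                zz=.0675-.0335*(w[:,0]-.54)-.036*(w[:,1]+.131) 
                w=np.array([ray(c,*q,z) for q,z in zip(p,zz)])
        print(n,nm);print(p.round(1).tolist());print(w.round(4).tolist(),"sides",np.linalg.norm(w-np.roll(w,-1,0),axis=1).round(4),"ctr",w.mean(0).round(4))
```

```text
top shim
[[241.7, 185.2], [202.2, 187.4], [201.2, 170.6], [240.4, 168.7]]
[[0.5894, 0.0383, 0.002], [0.576, 0.167, 0.02], [0.6324, 0.1728, 0.02], [0.6456, 0.044, 0.002]] sides [0.1307 0.0567 0.1307 0.0566] ctr [0.6109 0.1056 0.011 ]
top player
[[351.7, 239.3], [248.7, 250.1], [240.6, 162.7], [339.6, 152.6]]
[[0.4149, -0.3074, 0.078], [0.3764, 0.0091, 0.0679], [0.6534, 0.0419, 0.0575], [0.692, -0.2767, 0.0677]] sides [0.319  0.2791 0.3211 0.279 ] ctr [ 0.5342 -0.1333  0.0678]
top cases
[[258.9, 117.4], [257.2, 147.3], [231.8, 145.9], [233.8, 116.8]]
[[0.8108, -0.0144, 0.048], [0.7084, -0.0106, 0.048], [0.7111, 0.0724, 0.048], [0.8108, 0.0689, 0.048]] sides [0.1025 0.0831 0.0998 0.0833] ctr [0.7603 0.0291 0.048 ]
top greenL
[[216.7, 134.3], [216.1, 150.3], [176.8, 147.3], [178.3, 130.7]]
[[0.7612, 0.1274, 0.01], [0.7053, 0.1275, 0.01], [0.7124, 0.2595, 0.01], [0.7706, 0.2577, 0.01]] sides [0.0559 0.1323 0.0582 0.1306] ctr [0.7374 0.193  0.01  ]
scene shim
[[279.8, 229.6], [266.3, 237.8], [245.7, 214.4], [257.6, 207.3]]
[[0.5776, 0.1729, 0.02], [0.6362, 0.178, 0.02], [0.6458, 0.0432, 0.002], [0.5922, 0.0376, 0.002]] sides [0.0587 0.1363 0.0539 0.1373] ctr [0.6129 0.1079 0.011 ]
scene player
[[302.6, 167.7], [243.4, 205.3], [196.6, 151.4], [253.3, 119.4]]
[[0.3759, 0.006, 0.0681], [0.6498, 0.0387, 0.0577], [0.6876, -0.2763, 0.0678], [0.4135, -0.3084, 0.0781]] sides [0.276  0.3174 0.2762 0.3169] ctr [ 0.5317 -0.135   0.0679]
```

Both wooden pieces show in the views. In the top picture, the upper one at (221,178) has a top that rises away from the player, points at the far left corner, and has its tip about 37 mm from the short foot, so it is the shim. The one at (212,219) is the block. Next I move over behind the thick end.

```bash
python3 -m crank '[[[48,-32,0,0,215],[48,-32,0,0,215],[48,-32,0,0,215],[48,-32,0,0,215],[48,-32,0,0,215],[48,-32,0,0,215],[48,-32,0,0,215],[48,-32,0,0,215],[48,-32,0,0,215],[48,-32,0,0,215],[48,-32,0,0,215],[48,-32,0,0,215]]]'
```

```text
clock: 1.6
eef_pos: [0.5755, 0.1702, 0.2265]
tool_rot: [0.974, 0.226, -0.002, -0.001]
ft_force: [1.0, 0.4, 0.5]
grip_width: 0.0134
```

```bash
python3 -m crank '[[[0,0,0,-10,215],[0,0,0,-10,215],[0,0,0,-10,215],[0,0,0,-10,215],[0,0,0,-10,215],[0,0,0,-10,215],[0,0,0,-9,215]]]'
```

```text
clock: 2.48
eef_pos: [0.5742, 0.1755, 0.2182]
tool_rot: [0.656, 0.754, -0.006, -0.006]
ft_force: [-0.2, 0.9, -0.1]
grip_width: 0.0131
```

Run:
```python
from workcell import bot
import cv2,numpy as np
o=bot.get_obs();c=bot.camera("wrist");np.savez("w1.npz",pos=o["eef_pos"],rot=o["tool_rot"],**c);cv2.imwrite("pics/w1.png",c["img"]);print(c["T_tool_cam"])
```

```text
[[-8.76803524e-05 -9.45873754e-01 -3.24534796e-01  8.44681616e-02]
 [ 9.99999996e-01 -8.65250131e-05 -1.79907151e-05 -8.63946692e-04]
 [-1.10634322e-05 -3.24534796e-01  9.45873758e-01 -1.42214556e-01]
 [ 0.00000000e+00  0.00000000e+00  0.00000000e+00  1.00000000e+00]]
```

View pics/w1.png

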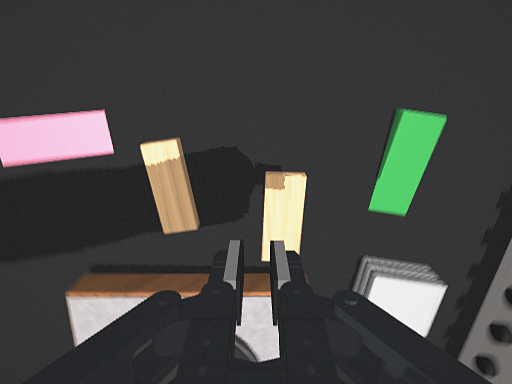

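```bash
cat >> h.py <<'E'
from scipy.spatial.transform import Rotation as Ro
def wcam(c):
    T=np.eye(4);T[:3,:3]=Ro.from_quat(c["rot"]).as_matrix();T[:3,3]=c["pos"]
    W=np.linalg.inv(T@c["T_tool_cam"]);c=dict(c);c["R"]=W[:3,:3];c["t"]=W[:3,3];return c
E
python3 - <<'E'
import numpy as np,cv2
from h import *
c=wcam(np.load("w1.npz"));K=6;x0,y0,x1,y1=255,160,315,262
im=cv2.resize(c["img"][y0:y1,x0:x1],None,fx=K,fy=K,interpolation=cv2.INTER_CUBIC);cv2.imwrite("pics/w1c.png",im[:600])
h=cv2.cvtColor(im,cv2.COLOR_BGR2HSV);m=cv2.inRange(h,(8,60,90),(35,255,255))
cs,_=cv2.findContours(m,0,2);ct=cv2.convexHull(max(cs,key=cv2.contourArea))
e=cv2.approxPolyN(ct,4,None,-1,True).reshape(-1,2);p=(e+.5)/K-.5+[x0,y0]
print(p.round(1).tolist())
for a in p: print(a.round(1),ray(c,*a,.02 if a[1]<200 else .002).round(4),ray(c,*a,0.0).round(4))
E
```

```text
[[307.2, 171.8], [299.4, 254.4], [260.1, 263.6], [264.8, 170.6]]
[307.2 171.8] [0.6272 0.1748 0.02  ] [0.6309 0.1699 0.    ]
[299.4 254.4] [0.6415 0.0605 0.002 ] [0.6419 0.0594 0.    ]
[260.1 263.6] [0.5932 0.0395 0.002 ] [0.5934 0.0383 0.    ]
[264.8 170.6] [0.58   0.1694 0.02  ] [0.581  0.1641 0.    ]
```

View pics/w1c.png

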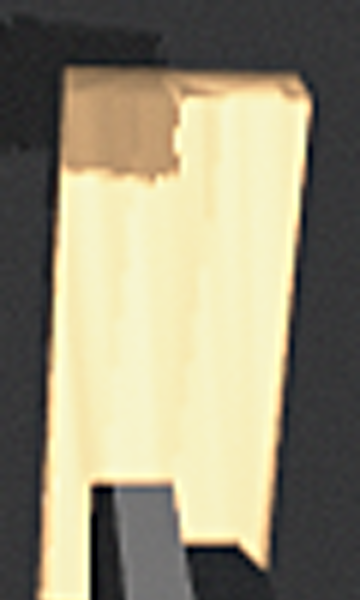

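```bash
python3 -m crank '[[[12,32,0,0,215],[0,0,0,2,215],[0,0,45,0,215],[0,0,45,0,215],[0,0,45,0,215],[0,0,0,0,215]]]'
python3 - <<'E'
from workcell import bot
import cv2,numpy as np
o=bot.get_obs();c=bot.camera("wrist");np.savez("w2.npz",pos=o["eef_pos"],rot=o["tool_rot"],**c);cv2.imwrite("pics/w2.png",c["img"]);print(o["eef_pos"],2*np.arctan2(o["tool_rot"][1],o["tool_rot"][0]))
E
```

```text
clock: 3.28
eef_pos: [0.5988, 0.1903, 0.0778]
tool_rot: [0.674, 0.739, -0.009, -0.007]
ft_force: [-0.9, -0.4, 0.6]
grip_width: 0.0135
[0.59883587 0.19025784 0.07778851] 1.6620892870291373
```

View pics/w2.png

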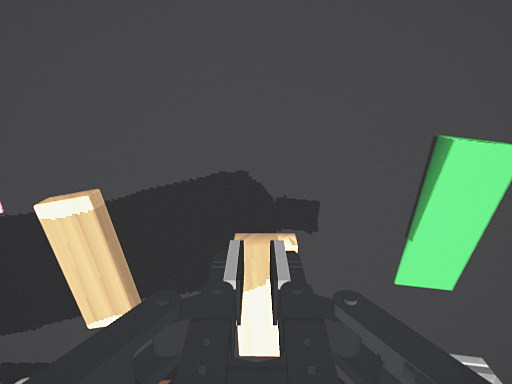

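```bash
python3 -m crank '[[[1,6,0,0,215],[1,0,40,0,215],[1,0,27,0,215],[0,0,0,0,215]]]'
python3 - <<'E'
from workcell import bot
import cv2,numpy as np
o=bot.get_obs();c=bot.camera("wrist");np.savez("w3.npz",pos=o["eef_pos"],rot=o["tool_rot"],**c);cv2.imwrite("pics/w3.png",c["img"]);print(o["eef_pos"],2*np.arctan2(o["tool_rot"][1],o["tool_rot"][0]))
E
```

```text
clock: 3.82
eef_pos: [0.6156, 0.1972, 0.0244]
tool_rot: [0.675, 0.738, 0.002, -0.0]
ft_force: [0.1, -1.1, 0.4]
grip_width: 0.0135
[0.61560742 0.19724221 0.02435141] 1.659756188951139
```

View pics/w3.png

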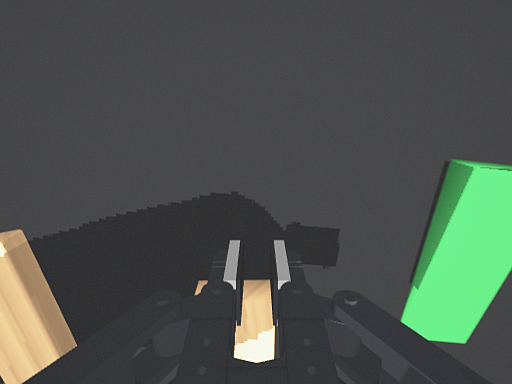

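```bash
python3 -m crank '[[[0,-10,0,-1,215],[0,0,0,0,215],[0,0,14,0,215],[0,0,0,0,215],[0,0,0,0,215]]]'
python3 - <<'E'
from workcell import bot
import cv2,numpy as np
o=bot.get_obs();c=bot.camera("wrist");np.savez("w4.npz",pos=o["eef_pos"],rot=o["tool_rot"],**c);cv2.imwrite("pics/w4.png",c["img"]);print(o["eef_pos"],2*np.arctan2(o["tool_rot"][1],o["tool_rot"][0]))
E
```

```text
clock: 4.5
eef_pos: [0.6099, 0.1978, 0.0169]
tool_rot: [0.668, 0.744, 0.008, 0.003]
ft_force: [0.8, -0.4, -0.7]
grip_width: 0.0133
[0.60994034 0.19779689 0.01688468] 1.678109720407667
```

View pics/w4.png

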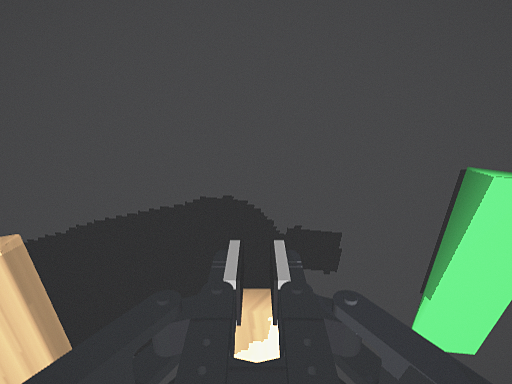

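```bash
python3 -m crank '[[[0,-6,6,0,215],[0,0,0,0,215]]]';python3 -m crank '[[[0,0,3,0,215],[0,0,0,0,215]]]'
```

```text
clock: 4.8
eef_pos: [0.603, 0.1969, 0.0097]
tool_rot: [0.668, 0.744, 0.007, 0.002]
ft_force: [-0.2, -0.3, -0.7]
grip_width: 0.0134
clock: 5.05
eef_pos: [0.603, 0.197, 0.0065]
tool_rot: [0.668, 0.744, 0.007, 0.002]
ft_force: [0.3, -0.0, -0.4]
grip_width: 0.0134
```

```bash
python3 -m crank '[[[-10,0,0,0,215],[-8,0,0,0,215],[-8,0,0,0,215],[-8,0.5,0,0,215],[0,0,0,0,215]]]';python3 - <<'E'
from workcell import bot
import cv2,numpy as np
o=bot.get_obs();print(o["eef_pos"],o["ft_force"],2*np.arctan2(o["tool_rot"][1],o["tool_rot"][0]))
for n in("top","scene"):
    c=bot.camera(n);np.savez(n+"1.npz",**c)
    cv2.imwrite(f"pics/{n}1.png",cv2.resize(c["img"][120:270,170:370] if n=="top" else c["img"][110:270,180:330],None,fx=3.5,fy=3.5,interpolation=cv2.INTER_CUBIC))
E
```

```text
clock: 5.68
eef_pos: [0.6081, 0.1601, 0.0067]
tool_rot: [0.669, 0.744, 0.007, 0.003]
ft_force: [-1.3, 0.1, 0.9]
grip_width: 0.0133
[0.60805083 0.16012593 0.00670818] [-1.25214569  0.13661538  0.86636291] 1.6768972806837594
```

View pics/top1.png

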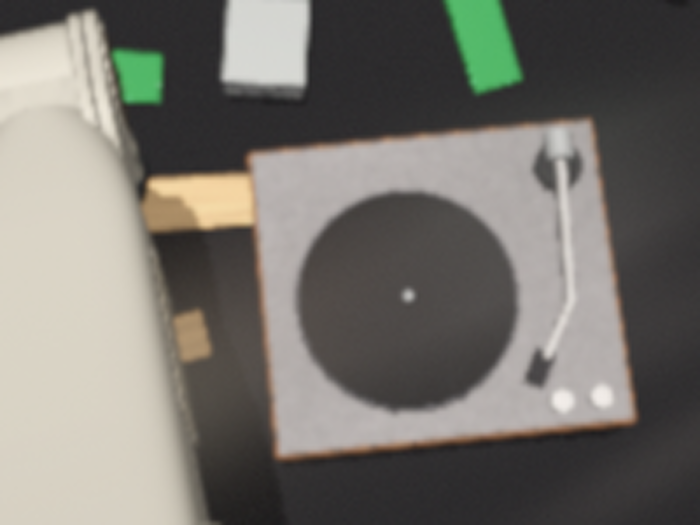

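View pics/scene1.png

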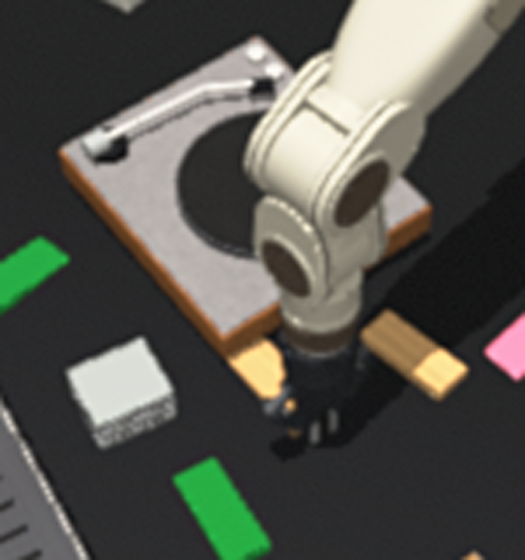

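The pictures show the fingers behind the thick end, with the shim about 18 mm closer and still square to the plinth edge (top crop, (148–250, 177)). I'll keep pushing.

```bash
python3 -m crank '[[[-7,0.5,0,0,215],[-7,0.5,0,0,215],[-7,0.5,0,0,215],[-7,0.5,0,0,215]]]';python3 -m crank '[[[-6,0.3,0,0,215],[-6,0.3,0,0,215],[-5,0,0,0,215],[0,0,0,0,215]]]';cat > look.py <<'E'
from workcell import bot
import cv2,numpy as np,sys
from h import *
k=sys.argv[1]
o=bot.get_obs();print(o["eef_pos"],o["ft_force"],2*np.arctan2(o["tool_rot"][1],o["tool_rot"][0]))
for n in("top","scene"):
    c=bot.camera(n);np.savez(n+k+".npz",**c)
    cv2.imwrite(f"pics/{n}{k}.png",cv2.resize(c["img"][120:270,170:370] if n=="top" else c["img"][110:270,180:330],None,fx=3.5,fy=3.5,interpolation=cv2.INTER_CUBIC))
    for tag,cc in(("0",dict(np.load(n+"0.npz"))),(k,c)):
        P=pts(cc);hsv=cv2.cvtColor(cc["img"],cv2.COLOR_BGR2HSV)
        X,Y,Z=P[...,0],P[...,1],P[...,2]
        g=(X>.38)&(X<.69)&(Y>-.3)&(Y<.03)&(Z>.05)&(Z<.079)&(np.hypot(X-.535,Y+.11)>.125)
        q=P[g]
        A=np.c_[q[:,:2]-[.535,-.133],np.ones(len(q))]
        for _ in range(4):
            cf=np.linalg.lstsq(A,q[:,2],rcond=None)[0];kk=abs(q[:,2]-A@cf)<.004;q=q[kk];A=A[kk]
        print(n,tag,len(q),"slope x,y, z",cf.round(4))
E
python3 look.py 2
```

```text
clock: 6.28
eef_pos: [0.6127, 0.1378, 0.007]
tool_rot: [0.666, 0.746, 0.011, -0.001]
ft_force: [-0.9, 4.7, 0.4]
grip_width: 0.0133
clock: 6.78
eef_pos: [0.6154, 0.1205, 0.0068]
tool_rot: [0.666, 0.746, 0.012, -0.002]
ft_force: [0.2, 2.4, 1.2]
grip_width: 0.0136
[0.61536576 0.12051089 0.00679691] [0.15989161 2.41679311 1.15901038] 1.683380816294273
top 0 2999 slope x,y, z [-0.0327 -0.0358  0.0689]
top 2 3100 slope x,y, z [-0.012  -0.0143  0.0691]
scene 0 1241 slope x,y, z [-0.0353 -0.0379  0.0681]
scene 2 977 slope x,y, z [-0.0168 -0.0172  0.0684]
```

```bash
echo
```

```text
(no output)
```

View pics/top2.png

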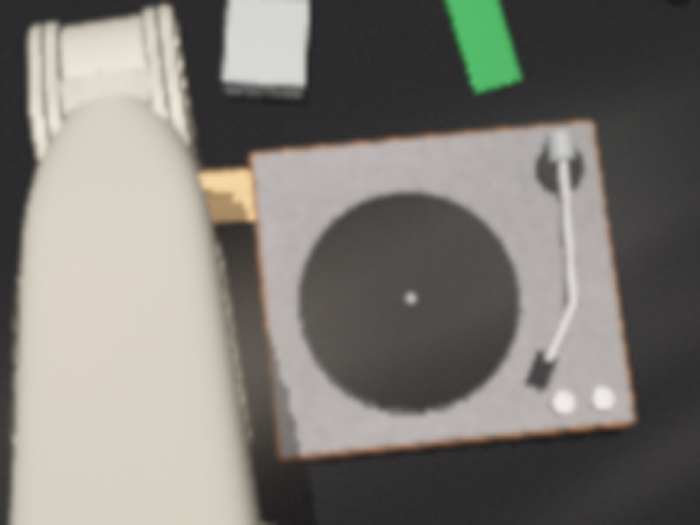

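View pics/scene2.png

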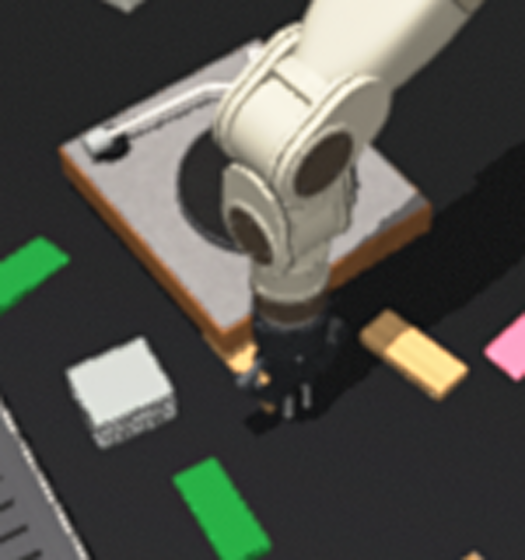

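```bash
python3 -m crank '[[[-5,0,0,0,215],[-5,0,0,0,215],[-5,0,0,0,215],[-4,0,0,0,215],[0,0,0,0,215]]]'; python3 look.py 3
```

```text
clock: 7.5
eef_pos: [0.6177, 0.1026, 0.0069]
tool_rot: [0.665, 0.746, 0.013, -0.003]
ft_force: [-0.0, 1.4, 0.8]
grip_width: 0.0133
[0.61772147 0.10261046 0.00686005] [-0.00441559  1.35677749  0.83900121] 1.68539131983033
top 0 2999 slope x,y, z [-0.0327 -0.0358  0.0689]
top 3 3111 slope x,y, z [-0.0018 -0.001   0.0692]
scene 0 1241 slope x,y, z [-0.0353 -0.0379  0.0681]
scene 3 797 slope x,y, z [-0.0056 -0.011   0.0682]
```

```bash
python3 -m crank '[[[-3,0,0,0,215],[-3,0,0,0,215],[0,0,0,0,215]]]'; python3 look.py 4
```

```text
clock: 7.98
eef_pos: [0.6181, 0.0993, 0.0069]
tool_rot: [0.664, 0.747, 0.015, -0.005]
ft_force: [-0.9, 1.3, 1.1]
grip_width: 0.0134
[0.6181067  0.09934589 0.00692159] [-0.9413876   1.29764458  1.13647508] 1.6877418654574812
top 0 2999 slope x,y, z [-0.0327 -0.0358  0.0689]
top 4 3091 slope x,y, z [-0.001  -0.0011  0.0692]
scene 0 1241 slope x,y, z [-0.0353 -0.0379  0.0681]
scene 4 792 slope x,y, z [-0.0059 -0.0076  0.0683]
```

```bash
python3 -m crank '[[[-4,0,0,0,215]]]';python3 -m crank '[[[-4,0,0,0,215]]]'; python3 -m crank '[[[0,0,0,0,215]]]'; python3 look.py 5
```

```text
clock: 8.2
eef_pos: [0.6183, 0.0979, 0.0069]
tool_rot: [0.664, 0.748, 0.017, -0.007]
ft_force: [-1.8, 12.7, 1.7]
grip_width: 0.0136
clock: 8.32
eef_pos: [0.6183, 0.0973, 0.0071]
tool_rot: [0.663, 0.748, 0.019, -0.009]
ft_force: [-2.1, 13.3, 1.6]
grip_width: 0.0134
clock: 8.45
eef_pos: [0.6183, 0.0976, 0.0071]
tool_rot: [0.663, 0.749, 0.019, -0.009]
ft_force: [0.2, 1.2, 0.8]
grip_width: 0.0133
[0.61825012 0.09757821 0.00705493] [0.1984042  1.15242101 0.83973202] 1.692192232021668
top 0 2999 slope x,y, z [-0.0327 -0.0358  0.0689]
top 5 3019 slope x,y, z [-0.      0.0011  0.0693]
scene 0 1241 slope x,y, z [-0.0353 -0.0379  0.0681]
scene 5 767 slope x,y, z [-0.0037 -0.007   0.0684]
```

Push force jumped from about 5 N to 13 N, and the top view's measured tilt is now about zero. I'll back off and check with a clear view.

```bash
python3 -m crank '[[[6,0,0,0,215],[15,0,0,0,215],[20,0,0,0,215],[20,0,0,0,215],[10,0,-50,0,215],[0,0,-60,0,215],[0,0,-60,0,215],[50,0,-30,0,215],[50,-30,0,0,215],[20,-50,0,0,215],[0,-50,0,0,215],[0,-50,0,0,215]]]';python3 look.py 6
```

```text
clock: 10.05
eef_pos: [0.4083, 0.2741, 0.2163]
tool_rot: [0.661, 0.75, 0.019, -0.008]
ft_force: [0.2, 1.1, 0.7]
grip_width: 0.0134
[0.40828089 0.27407028 0.2162508 ] [0.15171615 1.06767459 0.68505694] 1.6969739709541387
top 0 2999 slope x,y, z [-0.0327 -0.0358  0.0689]
top 6 3134 slope x,y, z [-0.0003  0.      0.0693]
scene 0 1241 slope x,y, z [-0.0353 -0.0379  0.0681]
scene 6 1208 slope x,y, z [-0.0048 -0.0054  0.0684]
```

View pics/top6.png

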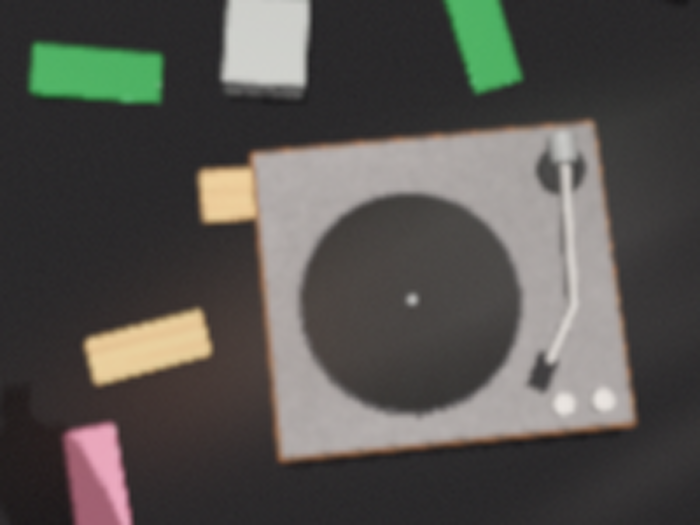

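View pics/scene6.png

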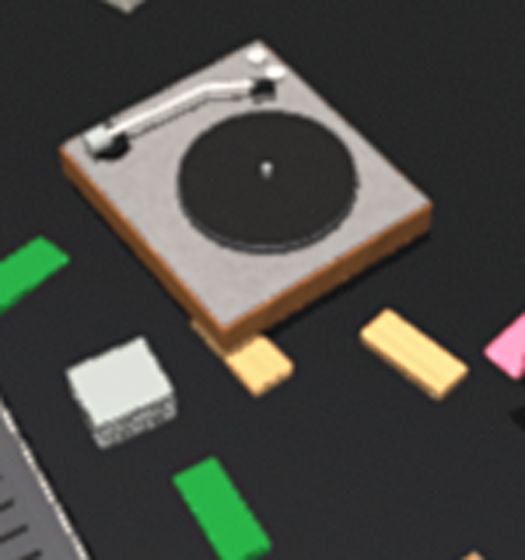

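Run:
```python
import numpy as np,cv2
from h import *
for n in("top","scene"):
  for k in "06":
    P=pts(dict(np.load(n+k+".npz")));X,Y,Z=P[...,0],P[...,1],P[...,2]
    g=(X>.2)&(X<.85)&(Y>-.5)&(Y<.3)&(abs(Z)<.012)
    q=P[g];A=np.c_[q[:,:2]-[.535,-.133],np.ones(len(q))]
    for _ in range(4):
        cf=np.linalg.lstsq(A,q[:,2],rcond=None)[0];kk=abs(q[:,2]-A@cf)<.004;q=q[kk];A=A[kk]
    print(n,k,"table",len(q),cf.round(4))
    # plinth top grid fit with robust medians of corner patches
    xh=np.array([.993,.118]);yh=np.array([-.118,.993]);c0=np.array([.534,-.134])
    d=np.stack([X,Y],-1)-c0;a=d@xh;b=d@yh
    out=[]
    for sx,sy in((1,1),(1,-1),(-1,1),(-1,-1)):
        m=(abs(a-sx*.115)<.018)&(abs(b-sy*.135)<.018)&(Z>.04)&(Z<.09);out.append((round(float(np.median(Z[m])),4),int(m.sum())))
    print("  corners short,right,near,diag",out)
    g=(abs(a)<.13)&(abs(b)<.15)&(Z>.04)&(Z<.085)&(np.hypot(a,b-.02)>.125)
    q=np.c_[a[g],b[g],Z[g]];A=np.c_[q[:,:2],np.ones(len(q))]
    for _ in range(5):
        cf=np.linalg.lstsq(A,q[:,2],rcond=None)[0];kk=abs(q[:,2]-A@cf)<.004;q=q[kk];A=A[kk]
    print("  slopes player axes",cf.round(4),"expected 0: ",-.0391*0-9/460,)
```

```text
top 0 table 31553 [ 0.0006  0.001  -0.0001]
  corners short,right,near,diag [(0.0604, 120), (0.069, 63), (0.069, 139), (0.0783, 129)]
  slopes player axes [-0.0378 -0.0325  0.0693] expected 0:  -0.01956521739130435
top 6 table 31796 [ 0.0005  0.0007 -0.0001]
  corners short,right,near,diag [(0.0694, 120), (0.0693, 58), (0.0697, 138), (0.0708, 130)]
  slopes player axes [ 0.     -0.0003  0.0696] expected 0:  -0.01956521739130435
scene 0 table 14368 [ 0.0005  0.0004 -0.0002]
  corners short,right,near,diag [(0.0603, 80), (0.0686, 35), (0.069, 77), (0.0789, 56)]
  slopes player axes [-0.0376 -0.0344  0.0693] expected 0:  -0.01956521739130435
scene 6 table 14316 [ 0.0004  0.     -0.0003]
  corners short,right,near,diag [(0.0687, 80), (0.0689, 39), (0.0694, 75), (0.0721, 53)]
  slopes player axes [-0.0012 -0.0027  0.0695] expected 0:  -0.01956521739130435
```

```bash
cat > tilt.py <<'E'
import numpy as np,cv2,sys
from h import *
xh=np.array([.993,.118]);yh=np.array([-.118,.993]);c0=np.array([.534,-.134])
def get(n,k):
    P=pts(dict(np.load(n+k+".npz")));d=P[...,:2]-c0;a=d@xh;b=d@yh;Z=P[...,2]
    # two smooth flat zones: platter disc and bare plinth, no knobs (a<-.08,b<-.08), no tonearm (b<-.09)
    res=[]
    for g,zl,zh in(((abs(a)<.13)&(b>-.085)&(b<.15)&(np.hypot(a,b-.02)>.13),.045,.085),
              ((np.hypot(a,b-.02)<.075)&(np.hypot(a,b-.02)>.012),.06,.11)):
        g=g&(Z>zl)&(Z<zh);q=np.c_[a[g],b[g],Z[g]];A=np.c_[q[:,:2],np.ones(len(q))]
        for _ in range(6):
            cf=np.linalg.lstsq(A,q[:,2],rcond=None)[0];r=q[:,2]-A@cf;kk=abs(r)<max(.002,2.5*np.median(abs(r)));q=q[kk];A=A[kk]
        res.append((cf.round(4).tolist(),len(q),r.std().round(4)))
    return res
for n in("top","scene"):
    for k in sys.argv[1:]: print(n,k,get(n,k))
print("full tilt:",-9/230,-9/270)
E
python3 tilt.py 0 6
```

```text
top 0 [([-0.0386, -0.0331, 0.0693], 831, np.float64(0.0014)), ([-0.0369, -0.0273, 0.0862], 1491, np.float64(0.0015))]
top 6 [([0.001, 0.0003, 0.0695], 871, np.float64(0.0015)), ([0.0013, 0.0004, 0.0863], 1463, np.float64(0.0014))]
scene 0 [([-0.0376, -0.0299, 0.0689], 505, np.float64(0.0026)), ([-0.0362, -0.0329, 0.086], 765, np.float64(0.0024))]
scene 6 [([-0.0008, -0.0012, 0.0694], 478, np.float64(0.0022)), ([-0.0026, -0.0019, 0.0862], 710, np.float64(0.002))]
full tilt: -0.0391304347826087 -0.03333333333333333
```

```bash
python3 -m crank '[[[0,0,0,0,215],[0,0,0,0,215],[0,0,0,0,215]]]'
python3 - <<'E'
from workcell import bot
print(bot.get_obs()["ft_force"]);print(bot.job_done())
E
```

```text
clock: 10.52
eef_pos: [0.4057, 0.2745, 0.2166]
tool_rot: [0.66, 0.751, 0.018, -0.009]
ft_force: [-0.2, 0.2, 0.5]
grip_width: 0.0132
[-0.23483196  0.2178417   0.46740997]
the job is handed in; nothing more can be done
None
```

I pushed the wedge about 80 mm, thin end first, under the short foot with the nearly closed fingertips, then backed off, raised the arm clear and handed the job in at about 10.5 s. No verdict was reported.

- **Level:** The tilt came down from about 0.05 rad to within 0.002 rad in the top view and within about 0.003 rad in the scene view. The limit is 0.011 rad.
- **Load on the wedge:** The push force rose from about 5 N to 13 N over the last few millimetres, which fits the diagonal foot having landed. I could not measure the force on the wedge directly.
- **Positions:** By eye in the last pictures, the player had shifted only a few millimetres. The wedge lies straight under the corner, and the block, the cases and the green look-alikes were where they had been. I did not check the mug, driver, radio or carton again, but the arm did not push near them.
- **Disagreement:** Rough readings at the plinth's corners put the diagonal foot 1 to 2 mm high, where the limit is 1.5 mm. The knobs on that corner upset those readings. The plane fits over the bare plinth and the platter showed the player level, and I trusted those.
- **Not tested:** I did not press on the player to see whether it still rocks.

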